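# Move a push-push cartridge from one dock to the other

### The job

Move the orange storage cartridge from the black dock with the pink lights to the silver dock with the blue lights: push it down until its catch lets go and it pops up by itself, let go of it for a moment, lift it straight out, then push it into the silver dock until that dock's catch keeps it down when you let go. Feel for the end of each stroke and never press on a dock with more than 25 N, and leave everything else on the bench where it is.

Things in the scene. Friction and masses are not known exactly. Their poses are not given: they have to be found in the camera images.
- source: Black dock with pink light bars, 100 x 46 mm on plan, 85 mm high, fixed to the bench. Upright slot 59.2 x 24 mm, open at the top (about 2 mm of play each side of the cartridge; 4 mm 45-degree lead-in round the mouth). Origin: centre of its underside on the bench; x along the slot's long side, y across, z up. The cartridge stands latched in it at the start, its long side along x.
- target: Silver dock with blue light bars, same size, slot, origin and axes as the black one. Empty at the start, its sprung floor up, 45 mm above the bench. A cartridge put in rests there with its top 65 mm above the rim and must then be pushed down to be caught.
- source_mouth (a point): Centre of the black dock's mouth, at rim height (85 mm above the bench). At the start the latched cartridge's top is 50 mm above the rim; jaws hold its foot, so it cannot be pulled out. Pushed down to the end of the stroke and let go, it rises by itself until its top is 65 mm above the rim, free to be lifted. The floor's spring pushes back with 3 to 10 N.
- target_mouth (a point): Centre of the silver dock's mouth, at rim height. Both catches work alike: a push to the end of the stroke, then release, catches it 15 mm down (top 50 mm above the rim); the next frees it; a push that stops short changes nothing. The end is a stiff rubber stop (10 N/mm), 8 to 21 mm below latched height: hidden, different in each dock. The catch works only in the last 1 mm before it.
- cartridge: The orange cartridge, an upright block 56 x 20 mm and 105 mm tall, about 0.18 kg, white flat top, black foot. Origin: centre of its underside; x along its 56 mm side, y along its 20 mm side, z up. It is the same when turned half round.
- cartridge_center (a point): The centre of the orange cartridge, half-way up (52.5 mm above its underside and below its top), same axes.
- spare: a second cartridge, green, of the same size, lying flat on its broad side (105 x 56 x 20 mm); not wanted here. Origin at the underside, at its foot end
- driver: screwdriver with a red handle, lying on the bench, about 30 mm high. Origin at the underside
- tape: flat blue ring of tape, 72 mm across, 19 mm high. Origin at the centre of its underside
- coupler: small white jack coupler, 17 x 30 x 20 mm. Origin at the centre of its underside
- tin: small open steel tin for screws, 70 x 55 x 28 mm. Origin at the centre of its underside
- duster: blue spray can, 60 mm across, 160 mm high, standing. Origin at the centre of its underside
- mug: white mug, 80 mm across, 90 mm high, standing. Origin at the centre of its underside

How it is judged:
By the outcome, as a careful person would: the job done as asked, in the order asked, and still so for the second after the job is handed in, with the robot touching nothing.
It also fails if it takes over 67 s, if anything falls off the work surface, if the arm or the gripper's body presses on something with over 40 N, if the wrist force passes 120 N, or if a joint passes its speed limit or range.

### The arm

A 6-joint arm with a two-finger parallel gripper is mounted at the origin on the work surface. World frame = base frame: x ahead of the robot, y to its left, z up, the work surface at z = 0. Lengths are in mm, angles in rad, forces in N, time in s.
With the tool pointing down it reaches from about 375 to 750 mm from the base axis. Payload 9 kg.
Tool frame: the origin (TCP) lies at the very end of the fingers, on their centre line; the grasp point (between the pads) lies r.grip_depth behind it (r.grip_depth is the distance from the TCP to the grasp point, in mm); z points along the fingers, y is the line along which they close (so a half turn about z gives the same grasp; the last joint's range is limited). The gripper opens to 85 mm and grips with 20 to 120 N. Pads are 22 mm wide; open, the fingers measure 114 mm over their backs; the gripper's body (76 mm by 85 mm) begins 54 mm behind the grasp point. The pads swing forward as they close: fully open they stand 13 mm farther back than shut.
Start: joints at [-1.411, 0.104, 0.097, 1.564, 0, 1.353], TCP at [221.338, -557.715, 231.331] pointing down, gripper open.
Joint ranges: [-2.99, 2.99], [-0.84, 1.86], [-1.1, 1.16], [-1.84, 2.11], [-1.51, 1.56], [-3.14, 3.14]. Speed limits (rad/s): [2.22, 2.22, 2.57, 3.14, 3.14, 3.14].

### API

Orientations are given as a unit quaternion [x, y, z, w].
In Python, from bench import r, fingers, optics, workorder, get_clock, get_joint_pos, get_dq, get_joint_torque, get_eef_pos, get_eef_rot, get_ft_force, get_ft_torque, get_gripper_width, get_grasp_force gives the robot as it stands. Calls block until the motion is done:
- r.reach(position, orientation): joint-space move of the TCP to a pose.
- r.servo_line(position, rot=None, rate=150): straight line of the TCP; rot=None keeps the orientation; rate is the mean speed in mm/s.
- r.goto_joints(angles): joint-space move.
- fingers.set_gripper(opening, grip_force=None): finger opening in mm; grip_force is the grip in N (None keeps the last); returns when the fingers have stopped.
- r.pause(seconds).
- r.solve_ik(position, orientation): joint angles nearest the present ones, or None.
- optics.get_image(name): name is "side" or "top" or "wrist"; returns the picture (384x512x3 uint8, red, green, blue); there is no depth.
- optics.camera_info(name): a dict with "mtx" (3x3 intrinsics, pixels), "pose" (4x4, takes a point from camera to world coordinates). Camera axes: x right, y down, z forward; pixel columns grow to the right and rows downward; lengths in mm; the calibration is good to about 2 mm. A picture is of the moment at which its call begins: read the wrist's pose just before it. camera_info takes no time and is no camera call; for the wrist camera it gives the pose at the moment of the call.
A pose or a line that the arm cannot do raises r.Unreachable and nothing moves.
- workorder.hand_in(): hands the job in; it is judged then, once.
Readings, each from a call of its own:
- get_clock(): time.
- get_joint_pos(): joint angles.
- get_dq(): joint speeds.
- get_joint_torque(): joint torques, N m.
- get_eef_pos(): TCP position.
- get_eef_rot(): TCP orientation.
- get_ft_force(): force on the tool from outside, world axes, zero at the start.
- get_ft_torque(): the same for the moment, N m.
- get_gripper_width(): finger opening in mm.
- get_grasp_force(): force on a finger pad.
Only numpy, scipy, OpenCV 4.12 (cv2) and the standard library are available. Lean on these libraries where they do the work, as an engineer would, in place of code of your own. Each camera call takes 0.05 s, during which the arm holds its last target. There are 200 camera calls.

## Working session

There is one attempt and no reset: what is moved stays moved. The work goes in short steps, each a Python script; the robot and the scene stay as the last script left them, time stands still between calls to the robot, and variables do not carry over. Pictures are saved under pics/ and viewed, at most 10 in all, crops included, and the job is handed in when it is done.

```bash
ls; mkdir -p pics
python3 - <<'E'
from bench import *
import cv2,numpy as np
for n in("top","side"):
    im=optics.get_image(n);cv2.imwrite(f"pics/{n}0.png",im[:,:,::-1]);c=optics.camera_info(n);print(n,np.round(c["mtx"],1).tolist(),np.round(c["pose"],3).tolist())
print(r.grip_depth,get_eef_rot(),get_clock(),get_ft_force())
E
```

```text
pics
top [[422.0, 0.0, 257.3], [0.0, 422.0, 190.8], [0.0, 0.0, 1.0]] [[0.007, -0.992, 0.128, 406.012], [-1.0, -0.009, -0.013, 22.704], [0.014, -0.128, -0.992, 1200.511], [0.0, 0.0, 0.0, 1.0]]
side [[431.4, 0.0, 246.2], [0.0, 431.4, 195.6], [0.0, 0.0, 1.0]] [[-0.932, -0.244, 0.269, 256.75], [-0.363, 0.589, -0.722, 818.016], [0.018, -0.77, -0.637, 811.251], [0.0, 0.0, 0.0, 1.0]]
18.700000000000003 [ 9.82212538e-01  1.87771585e-01  2.34900669e-05 -6.01040832e-04] 0.1 [-0.33921284 -0.1489866   0.16040308]
```

View pics/top0.png

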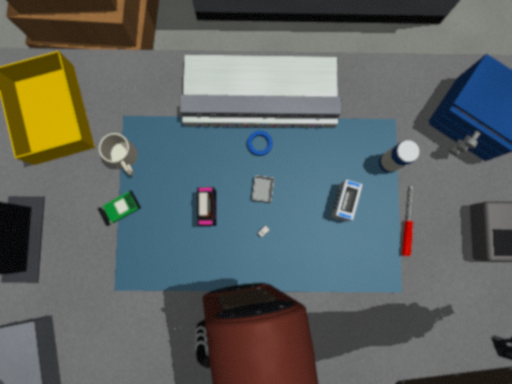

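View pics/side0.png

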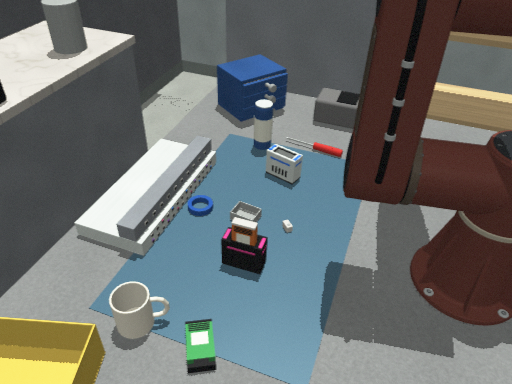

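The top view shows the black dock with the cartridge's white top at about (206,204), and the silver dock's slot at about (347,200). The side view agrees. I'll get coarse positions, then look from close by with the wrist camera.

```bash
cat > h.py <<'E'
from bench import *
import cv2,numpy as np
from scipy.spatial.transform import Rotation as R
def cast(px,z,c):
    K,P=np.array(c["mtx"]),np.array(c["pose"])
    px=np.atleast_2d(px).astype(float)
    d=(P[:3,:3]@np.linalg.inv(K)@np.c_[px,np.ones(len(px))].T).T
    o=P[:3,3]; return o+d*((z-o[2])/d[:,2])[:,None]
def down(yaw): # tool z down; tool y axis (closing) at world angle yaw
    y=np.array([np.cos(yaw),np.sin(yaw),0]);z=np.array([0,0,-1.]);x=np.cross(y,z)
    return R.from_matrix(np.c_[x,y,z]).as_quat()
def blob(mask,near):
    n,l,s,c=cv2.connectedComponentsWithStats(mask.astype(np.uint8))
    k=min((i for i in range(1,n) if s[i,4]>40),key=lambda i:np.hypot(*(c[i]-near)))
    cn=max(cv2.findContours((l==k).astype(np.uint8),cv2.RETR_EXTERNAL,cv2.CHAIN_APPROX_NONE)[0],key=len)
    return cn[:,0,:],s[k,4]
def rect(cn,z,c): # min-area rect in world plane z: centre, long, short, yaw of long side
    p=cast(cn,z,c)[:,:2].astype(np.float32)
    b=cv2.boxPoints(cv2.minAreaRect(p));e=[b[1]-b[0],b[2]-b[1]]
    e.sort(key=lambda v:-np.hypot(*v));a=np.arctan2(e[0][1],e[0][0])
    a=(a+np.pi/2)%np.pi-np.pi/2
    return b.mean(0),np.hypot(*e[0]),np.hypot(*e[1]),a
E
python3 - <<'E'
from h import *
im=cv2.imread("pics/top0.png");hsv=cv2.cvtColor(im,cv2.COLOR_BGR2HSV);c=optics.camera_info("top")
w=(hsv[...,1]<60)&(hsv[...,2]>150)
cn,a=blob(w,(206,204));print("cart",cn.mean(0),a,rect(cn,135,c))
cn,a=blob(w|((hsv[...,1]>120)&(hsv[...,2]>170)),(347,200));print("silver",cn.mean(0),a,rect(cn,85,c))
info=optics.camera_info("wrist");print(np.round(info["mtx"],1).tolist(),np.round(np.linalg.inv(np.array([*np.c_[R.from_quat(get_eef_rot()).as_matrix(),get_eef_pos()],[0,0,0,1]]))@info["pose"],3).tolist())
E
```

```text
cart [202.94339623 203.69811321] 153 (array([509.7655 , 145.83124], dtype=float32), np.float32(53.620365), np.float32(15.211525), np.float32(0.0228616))
silver [349.59055118 199.66141732] 327 (array([ 529.2772 , -237.30399], dtype=float32), np.float32(101.74179), np.float32(49.05592), np.float32(-0.29851913))
[[284.0, 0.0, 252.3], [0.0, 284.0, 192.3], [0.0, 0.0, 1.0]] [[0.0, -0.958, -0.286, 72.299], [1.0, 0.0, 0.0, -0.058], [-0.0, -0.286, 0.958, -142.523], [0.0, 0.0, 0.0, 1.0]]
```

Both rectangles match the given sizes (56x20 top, 100x46 rim). Next I'll look at each from above with the wrist camera, silver dock first.

Run:
```python
from h import *
def go(x,y,z,a):
    best=None
    for s in(1,-1):
        q=down(a+s*np.pi/2);j=r.solve_ik([x,y,z],q)
        if j is not None:
            m=abs(np.array(j)-get_joint_pos()).max()
            if best is None or m<best[0]:best=(m,q,s,j)
    print(best[2],np.round(best[3],2));r.reach([x,y,z],best[1])
for n,x,y,z,a in(("tgt",529,-237,215,-.2985),("src",510,146,255,.023)):
    go(x,y,z,a);r.pause(.3)
    c=optics.camera_info("wrist");im=optics.get_image("wrist")
    cv2.imwrite(f"pics/{n}1.png",im[:,:,::-1]);np.savez(n+".npz",mtx=c["mtx"],pose=c["pose"])
    print(get_eef_pos(),get_clock())
a,b=cv2.imread("pics/tgt1.png"),cv2.imread("pics/src1.png")
cv2.imwrite("pics/both1.png",cv2.resize(np.vstack([a,b]),(400,600)) if 0 else np.hstack([a[:,56:456],b[:,56:456]]))
```

```text
-1 [-0.65  0.04 -0.    1.53  0.    2.79]
[ 528.85824811 -237.36098471  214.97849278] 2.0833
1 [ 0.03 -0.1  -0.07  1.61  0.    0.01]
[510.0404842  145.88156582 254.9754395 ] 4.8
```

View pics/both1.png

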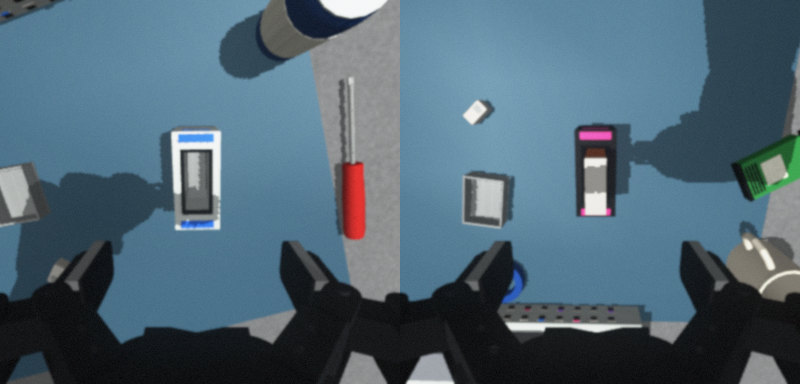

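The target crop shows the mouth's dark frame at full-image px (236–268, 150–214), with its outer edge at 67x32 mm. The source crop shows the white top at full-image px (240–264, 158–215), partly shaded by the gripper.

Run:
```python
from h import *
T=dict(np.load("tgt.npz"));S=dict(np.load("src.npz"))
a=cv2.imread("pics/tgt1.png");b=cv2.imread("pics/src1.png")
g=cv2.cvtColor(a,cv2.COLOR_BGR2GRAY)
for th in(60,80,100):
    m=np.zeros(g.shape,bool);m[140:222,230:274]=g[140:222,230:274]<th
    cn,A=blob(m,(252,182));print("mouth",th,A,rect(cn,85,T),cn.min(0),cn.max(0))
h=cv2.cvtColor(a,cv2.COLOR_BGR2HSV)
m=(h[...,1]<60)&(h[...,2]>150)|((h[...,1]>140)&(h[...,2]>180));cn,A=blob(m,(252,182));print("rim",rect(cn,85,T))
h=cv2.cvtColor(b,cv2.COLOR_BGR2HSV)
for v in(70,90,110):
    m=(h[...,1]<70)&(h[...,2]>v);cn,A=blob(m,(252,187));print("top",v,A,rect(cn,135,S),cn.min(0),cn.max(0))
m=np.zeros(g.shape,bool);s=(slice(120,222),slice(225,278))
print(b[187,225:280].tolist())
m[s]=((h[...,0]>140)&(h[...,0]<175)&(h[...,1]>120)&(h[...,2]>80))[s]
cn=np.argwhere(m)[:,::-1];print("pink",rect(cn,85,S))
```

```text
mouth 60 371 (array([ 529.1523 , -238.29434], dtype=float32), np.float32(63.48199), np.float32(29.637037), np.float32(-0.29884255)) [238 151] [267 213]
mouth 80 635 (array([ 529.5166 , -237.88434], dtype=float32), np.float32(65.32284), np.float32(31.064653), np.float32(-0.26223433)) [237 150] [268 214]
mouth 100 1108 (array([ 529.08044, -238.29932], dtype=float32), np.float32(65.53411), np.float32(31.664997), np.float32(-0.29884183)) [237 150] [268 214]
rim (array([ 541.8163, -239.0777], dtype=float32), np.float32(34.96829), np.float32(10.862409), np.float32(-0.29888642))
top 70 1400 (array([509.75278, 143.36963], dtype=float32), np.float32(59.662857), np.float32(29.654982), np.float32(0.023141503)) [235 156] [265 216]
top 90 1344 (array([510.20886, 143.86563], dtype=float32), np.float32(58.727974), np.float32(28.684378), np.float32(0.023141742)) [236 157] [265 216]
top 110 1320 (array([510.20886, 143.86563], dtype=float32), np.float32(58.727974), np.float32(28.684378), np.float32(0.023141742)) [236 157] [265 216]
[[163, 140, 98], [167, 141, 101], [166, 141, 103], [165, 140, 101], [1
[... 201 characters left out ...]
138], [137, 139, 142], [142, 145, 148], [142, 145, 148], [139, 143, 145], [141, 144, 145], [141, 145, 146], [141, 145, 147], [142, 145, 145], [138, 143, 143], [139, 143, 144], [139, 144, 146], [144, 147, 148], [140, 145, 145], [141, 145, 147], [139, 146, 145], [139, 144, 145], [139, 141, 143], [136, 142, 142], [118, 121, 121], [82, 85, 82], [48, 47, 45], [41, 37, 35], [31, 27, 25], [37, 34, 32], [35, 33, 31], [39, 34, 33], [38, 33, 32], [44, 41, 37], [57, 50, 38], [77, 63, 47], [87, 74, 55], [88, 73, 54], [90, 77, 53], [89, 75, 54], [92, 78, 54], [88, 74, 53], [90, 75, 54]]
pink (array([508.92792, 144.63   ], dtype=float32), np.float32(97.93364), np.float32(36.36988), np.float32(0.02314663))
```

```bash
cat >> h.py <<'E'
def press(xy,ztop_contact,zmin,ztight,f0,d=.5,rise=3.,fmax=17.):
    """step down until the force climbs like the rubber stop does; returns (z, force)"""
    z=ztop_contact;last=0;log=[]
    while z>zmin:
        z-=1.0 if z-1>ztight else d
        r.servo_line([xy[0],xy[1],z],rate=15);f=get_ft_force()[2]-f0
        log.append((round(float(z),1),round(float(f),1)))
        if f>fmax or (z<ztight and f-last>rise) : break
        last=f
    print(log);return z,f
E
python3 - <<'E'
from h import *
S=dict(np.load("src.npz"));b=cv2.imread("pics/src1.png")
m=((b.min(2)>100)&(b.max(2).astype(int)-b.min(2)<40)).astype(np.uint8)
m=cv2.morphologyEx(m,cv2.MORPH_OPEN,np.ones((15,15),np.uint8))
cn,A=blob(m,(252,187));c,L,W,a=rect(cn,135,S);print(c,L,W,a,cn.min(0),cn.max(0))
assert 50<L<62 and 16<W<25
np.save("src.npy",[*c,a])
fingers.set_gripper(0,40)
q=down(a+np.pi/2)
r.reach([c[0],c[1],150],q);r.pause(.3);f0=get_ft_force()[2];print("f0",f0,get_clock(),get_gripper_width())
r.servo_line([c[0],c[1],138],rate=60)
z,f=press(c,138,112,128,f0);print(z,f,get_eef_pos(),get_clock())
E
```

```text
[509.669   144.36298] 57.670376 21.55142 0.023071289 [240 157] [262 215]
f0 -0.6096856454023225 6.3667 -0.19194324847295077
[(137.0, 0.3), (136.0, 0.1), (135.0, 1.2), (134.0, 5.4), (133.0, 5.3), (132.0, 5.7), (131.0, 6.9), (130.0, 7.2), (129.0, 6.8), (128.5, 6.9), (128.0, 7.8), (127.5, 7.5), (127.0, 7.6), (126.5, 7.5), (126.0, 7.8), (125.5, 8.1), (125.0, 7.7), (124.5, 8.0), (124.0, 7.7), (123.5, 8.0), (123.0, 8.2), (122.5, 8.2), (122.0, 9.3), (121.5, 8.4), (121.0, 10.3), (120.5, 11.6), (120.0, 14.3), (119.5, 16.0), (119.0, 17.3)]
119.0 17.331195064030833 [510.54404266 144.4368981  121.31756766] 13.9667
```

Run:
```python
from h import *
x,y,a=np.load("src.npy")
r.servo_line([x,y,155],rate=120);fingers.set_gripper(60)
r.servo_line([x,y,255],rate=250);r.pause(.2)
S=optics.camera_info("wrist");im=optics.get_image("wrist");cv2.imwrite("pics/src2.png",im[:,:,::-1])
b=im[:,:,::-1]
m=((b.min(2)>100)&(b.max(2).astype(int)-b.min(2)<40)).astype(np.uint8)
m=cv2.morphologyEx(m,cv2.MORPH_OPEN,np.ones((15,15),np.uint8))
cn,A=blob(m,(252,187))
for z in(135,150):print(z,rect(cn,z,S))
print(cn.min(0),cn.max(0),get_clock(),get_ft_force())
cv2.imwrite("pics/src2c.png",cv2.resize(b[110:240,190:320],None,fx=3,fy=3))
```

```text
135 (array([513.6005 , 144.75761], dtype=float32), np.float32(61.223705), np.float32(20.80097), np.float32(0.013183117))
150 (array([509.1451 , 144.62846], dtype=float32), np.float32(57.709602), np.float32(19.60702), np.float32(0.01318264))
[242 161] [264 222] 15.8167 [-0.71771754  0.41050419  0.01867723]
```

View pics/src2c.png

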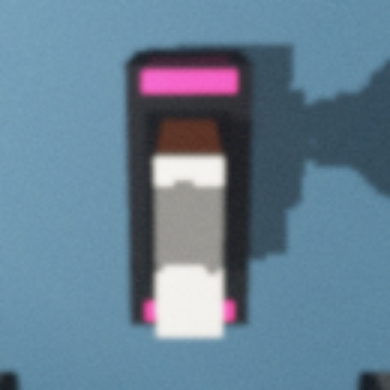

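The cartridge has popped up: its white top measures 57.7x19.6 mm on the z=150 plane, as it should. Next I'll grip it, lift it and carry it to the silver dock.

Run:
```python
from h import *
x,y,a=509.3,144.5,.021
q=down(a+np.pi/2)
r.servo_line([x,y,175],rot=q,rate=250);r.servo_line([x,y,107],rate=120)
fingers.set_gripper(10,50);print("w",get_gripper_width(),get_grasp_force(),get_ft_force(),get_eef_pos())
f0=get_ft_force()[2]
r.servo_line([x,y,120],rate=50);print("df",get_ft_force()[2]-f0)
r.servo_line([x,y,195],rate=150);print(get_eef_pos(),get_ft_force(),get_clock())
T=(529.1,-238.3);qt=down(-.2989+np.pi/2);print(np.round(r.solve_ik([*T,195],qt),2))
r.reach([*T,195],qt);r.servo_line([*T,155],rate=100);r.pause(.2)
c=optics.camera_info("wrist");im=optics.get_image("wrist")[:,:,::-1];cv2.imwrite("pics/ins.png",im)
print(get_eef_pos(),get_ft_force(),get_gripper_width(),get_clock())
s=optics.get_image("side")[:,:,::-1];cv2.imwrite("pics/side2.png",s)
cv2.imwrite("pics/ins2.png",np.hstack([im[:,100:420],cv2.resize(s[100:228,200:360],(480,384))]))
```

```text
w 19.7733960244985 50.30621409416199 [0.35731797 0.00560911 1.71641202] [509.70207233 144.58017647 107.60790795]
df -3.580454122404316
[509.00253712 144.45814789 194.02142154] [-0.18347512  0.81114142 -2.54808192] 18.4917
[-0.65  0.04 -0.04  1.5   0.   -0.35]
[ 529.46104374 -238.54644132  155.7828658 ] [-0.50658669  0.15973699 -1.86023718] 19.483318499170363 20.7167
```

View pics/ins2.png

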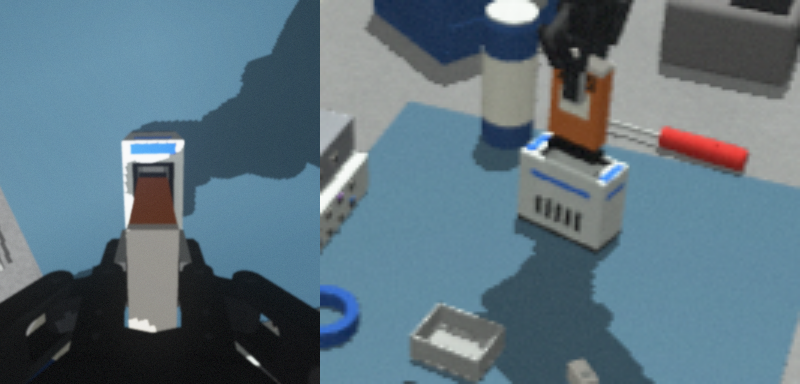

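The cartridge hangs centred over the silver slot in both views. I'll insert it, feeling the force on the way down.

Run:
```python
from h import *
T=np.array([529.1,-238.3]);f0=get_ft_force()[2];log=[]
z=150
while z>105:
    z-=4 if z>113 else 1
    r.servo_line([*T,z],rate=60);f=get_ft_force();log.append((z,np.round(f,1).tolist()))
    if f[2]-f0>3.5 or np.hypot(f[0],f[1])>8:break
print(log,get_eef_pos(),get_clock())
```

```text
[(146, [-0.5, 0.1, -1.8]), (142, [-0.5, 0.1, -2.3]), (138, [-0.6, -0.4, -1.8]), (134, [0.3, 0.0, -2.8]), (130, [0.1, 0.3, -2.4]), (126, [0.2, -0.6, -2.4]), (122, [0.8, 0.2, -1.9]), (118, [-0.4, 0.7, -2.6]), (114, [0.0, -0.4, -2.6]), (110, [-0.3, -0.2, -2.1]), (109, [-0.4, 0.4, -2.7]), (108, [-0.1, 0.3, -1.1]), (107, [-0.3, 1.1, 2.5])] [ 529.25181797 -238.36786909  107.47353828] 24.0667
```

Run:
```python
from h import *
T=np.array([529.1,-238.3])
fingers.set_gripper(60);r.servo_line([*T,175],rate=150);fingers.set_gripper(0,40)
r.servo_line([*T,160],rate=100);r.pause(.3);f0=get_ft_force()[2];print("f0",f0)
r.servo_line([*T,153],rate=40)
z,f=press(T,153,110,128,f0,rise=99,fmax=17.5);print(get_eef_pos(),get_clock())
r.pause(.2);print(get_ft_force()[2]-f0)
r.servo_line([*T,z+15],rate=60);print(get_ft_force()[2]-f0)
r.servo_line([*T,235],rate=200);r.pause(.2)
S=optics.camera_info("wrist");b=optics.get_image("wrist")[:,:,::-1];cv2.imwrite("pics/tgt3.png",b)
cv2.imwrite("pics/tgt3c.png",cv2.resize(b[100:260,180:340],None,fx=3,fy=3))
m=((b.min(2)>100)&(b.max(2).astype(int)-b.min(2)<40)).astype(np.uint8)
np.savez("t3.npz",mtx=S["mtx"],pose=S["pose"]);print(get_clock())
```

```text
f0 -0.15962556048069507
[(152.0, 0.3), (151.0, 0.4), (150.0, 0.9), (149.0, 3.1), (148.0, 4.1), (147.0, 3.8), (146.0, 3.8), (145.0, 4.0), (144.0, 3.8), (143.0, 3.4), (142.0, 4.7), (141.0, 4.1), (140.0, 4.8), (139.0, 5.3), (138.0, 4.0), (137.0, 5.7), (136.0, 5.4), (135.0, 5.7), (134.0, 6.1), (133.0, 6.0), (132.0, 6.1), (131.0, 7.1), (130.0, 6.3), (129.0, 7.0), (128.5, 7.0), (128.0, 7.1), (127.5, 7.0), (127.0, 7.4), (126.5, 6.6), (126.0, 7.8), (125.5, 7.5), (125.0, 7.4), (124.5, 7.1), (124.0, 7.3), (123.5, 8.4), (123.0, 7.2), (122.5, 7.3), (122.0, 8.2), (121.5, 7.9), (121.0, 8.5), (120.5, 10.6), (120.0, 12.4), (119.5, 13.4), (119.0, 16.1), (118.5, 16.7), (118.0, 19.1)]
[ 529.79290287 -238.93532238  120.470749  ] 38.1583
19.066206745318404
6.40305880136087
39.6667
```

View pics/tgt3c.png

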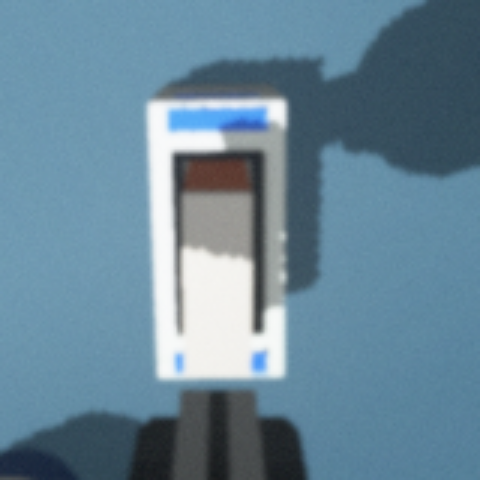

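The crop shows the orange front below the top's near edge at y≈190, and the top's far end at y≈378. I'll check the height from that length.

Run:
```python
from h import *
S=dict(np.load("t3.npz"));b=cv2.imread("pics/tgt3.png")
h=cv2.cvtColor(b,cv2.COLOR_BGR2HSV);col=b[:,252]
top=next(i for i in range(160,180) if col[i].max()>90 and int(col[i].max())-col[i].min()<30)
bot=next(i for i in range(210,245) if col[i].max()<180 or h[i,252,1]>60)
row=b[185].min(1);xs=[i for i in range(236,270) if row[i]>100];xs=[i for i in xs if 238<i<266]
print(top,bot,min(xs),max(xs))
for z in(135,150):
    p=cast([[252,top-.5],[252,bot-.5],[min(xs)-.5,185],[max(xs)+.5,185]],z,S)
    print(z,np.hypot(*(p[1]-p[0])[:2]),np.hypot(*(p[3]-p[2])[:2]),p[:2].mean(0))
print(get_clock(),get_ft_force())
```

```text
163 227 239 263
135 59.372055827539086 21.94389320670016 [ 529.65422058 -238.7617219   135.        ]
150 55.674701494573824 20.577352205229747 [ 525.23040463 -237.39273924  150.        ]
39.6667 [-0.72615199 -0.84547369 -0.63010073]
```

The camera favours 135: the centre fits the slot there and is 4 mm off at 150. A feel at z=140 will settle it, because the fingers meet nothing there only if the cartridge is latched.

Run:
```python
from h import *
T=[529.1,-238.3]
r.servo_line([*T,155],rate=150);r.pause(.2);f0=get_ft_force()[2]
r.servo_line([*T,140],rate=40);r.pause(.2);f=get_ft_force()[2]-f0;print(f,get_eef_pos()[2])
r.servo_line([*T,235],rate=200)
s=optics.get_image("side")[:,:,::-1];t=optics.get_image("top")[:,:,::-1]
cv2.imwrite("pics/fin.png",np.hstack([s[60:360,130:430],t[100:300,80:430]][:1]+[cv2.resize(t[100:300,80:430],(500,300))]))
print(get_clock())
```

```text
0.2267849681328602 140.2848015175512
42.0
```

View pics/fin.png

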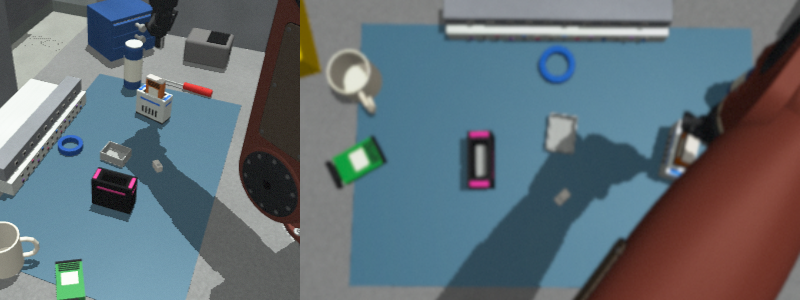

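There was no contact at 140, so the cartridge is latched. The views show the black dock empty and everything else where it was.

```bash
python3 -c "
from bench import *
print(workorder.hand_in(),get_clock())"
```

```text
the job is handed in; nothing more can be done
the job is handed in; nothing more can be done
```

The orange cartridge is now latched in the silver dock and the job is handed in at about 42 s; the highest push I measured on a dock was about 19 N, and nothing else on the bench was moved.

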